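Press the jar lid home and ease the sprung lever back

TASK

Swing the milk pan's handle round towards the front until all of it is well clear of the press lever (some three fingers' breadth to the side of it or more), turning the pan flat in its trivet. Then pull the press lever down until the cobalt jar's lid is fully home, and keep hold of the lever while its spring brings it back up slowly to its top stop: do not let it snap back. Work the lid with the lever only, keep pan and jar upright, and leave the salt pig, bell timer and mug where they are.

Things in the scene. Friction and masses are not known exactly. Their poses are not given: they have to be found in the camera images.
- press: Green lever press, fixed. Base plate 240 (x) x 130 (y) x 15 mm. Origin: centre of its underside; -x is the front, where the lever's grip points, +y the side where the pan stands. Two cheeks (68 mm over both in y, 45 in x, up to 155 high) at x = +90 mm carry the pivot. The jar stands at x = y = 0 inside a 6 mm high rim.
- press_hinge (a point): The lever's pivot: in the press frame at x = +90, y = 0, z = 135 mm. The pivot's axis is the press's y axis.
- lever (a joint): Angle of the sprung lever, rad: 0 = top stop, rising 0.47 above level towards the front; grows as pulled down; 0.47 = level, lid just home; 0.50 = bottom stop. A spring returns it all the way to 0 (about 4 N at the grip low down, 0.5 N at the top; seating the lid adds 4 N). No catch, little damping: keep its rise under 1.5 rad/s (0.3 m/s at the grip). Letting go within 0.05 of the top is harmless.
- lever_grip (a point): Centre of the lever's dark wooden grip, 210 mm from the pivot: 135 + 210 sin(0.47 - lever) mm high and 210 cos(0.47 - lever) mm in front of the pivot. The grip is a bar 26 mm wide (along press y), 24 mm thick, from 150 to 260 mm from the pivot. Free above and in front.
- jar: Cobalt blue glass jar, loose, 84 mm in diameter, 85 mm high without lid, standing on the press's base plate under the lever. Origin: centre of its underside; z up. Nothing but the lever may press on it.
- jar_lid (a joint): How far the jar's white porcelain lid (76 mm disc, 12 mm thick, on a cork) has been pressed down, m: starts 0 to 0.003 (standing proud), 0.012 = fully home. Stiff fit, about 8 N; it stays where it is left.
- pan: White enamel milk pan, loose, about 0.7 kg, 132 mm in diameter, 85 mm high, with a long round handle. Origin: centre of its underside; handle points along its +x, z up. It turns about its own centre inside the trivet's rim.
- pan_handle (a point): Good place to take or push the pan's handle: on the handle's centre line, 110 mm from the pan's axis, 99 mm above the pan's underside. The handle is a 16 mm round bar of wood, rising outwards at 31 degrees, from 85 mm (84 mm above the pan's underside) to 225 mm from the axis.
- pan_tip (a point): Outer end of the pan's handle, on its centre line, 225 mm from the pan's axis, 167 mm above the pan's underside. At the start the handle lies across under the lever's grip and blocks its way down.
- trivet: Round cork trivet, fixed, 160 mm in diameter, with a rim 18 mm high, 136 mm inside diameter, floor 10 mm above the sill. Origin: centre of its underside, about 100 mm to the front (-x) and 200 mm to the +y side of the press's origin, in the press frame.
- salt_pig: White porcelain salt pig, 116 mm in diameter, 122 mm high; origin: centre of its underside. Leave alone.
- bell_timer: Brass bell-shaped kitchen timer, 88 mm in diameter, 84 mm high; origin: centre of its underside. Leave alone.
- mug: Blue mug, 80 mm in diameter, 92 mm high; origin: centre of its underside. Leave alone.
There are look-alikes about, which are no part of the job. Of the things that look like the trivet, the largest one is meant.

How it is judged (in metres and radians):
On the way, in this order (a step that is already met when the one before it is completed fails the run):
1. the pan's handle is swung clear: its tip at least 60 mm to the pan's side of the lever's centre line, the pan in its trivet (y of pan_tip in the frame of press above 0.06 m and horizontal distance between pan and trivet below 0.015 m), for 0.1 s.
2. the lever is pulled down (beyond 0.38 rad) and the jar's lid is home (pressed at least 10 of its 12 mm) (value of joint jar_lid above 0.01 m and value of joint lever above 0.38 rad), for 0.1 s.
3. the lever is back at its top stop (below 0.05 rad) (value of joint lever below 0.05 rad), for 0.1 s.
At the end, for the whole second after the job is handed in: Handle tip at least 60 mm from the lever's centre line, on the pan's side; pan upright in its trivet (centres within 15 mm); jar upright in the press (within 20 mm), lid pressed at least 10 of its 12 mm; lever up at its top stop (below 0.05 rad); all at rest (all of step 1 and value of joint jar_lid above 0.01 m and value of joint lever below 0.05 rad and angle between each of pan, jar's own z axis and vertical below 0.08 rad and horizontal distance between jar and press below 0.02 m and linear speed of each of pan, jar below 0.02 m/s); the robot touches nothing.
It fails at once if the lever snaps back (rises faster than 1.5 rad/s) (velocity of joint lever below -1.5 rad/s).
It fails at once if the pan is tipped (more than 0.2 rad) (angle between pan's own z axis and vertical above 0.2 rad).
It fails at once if the jar is tipped (more than 0.2 rad) (angle between jar's own z axis and vertical above 0.2 rad).
It fails at once if the robot presses on the jar or its lid directly (over 3 N) (contact force between any of the fingers, the arm and jar above 3 N).
It fails at once if the salt pig, bell timer or mug is moved (over 30 mm) (distance of any of salt_pig, bell_timer, mug from where it was at the start of the episode above 0.03 m).
It also fails if it takes over 61 s, if anything falls off the work surface, if the arm or the gripper's body presses on something with over 40 N, if the wrist force passes 120 N, or if a joint passes its speed limit or range.

ROBOT

A 6-joint arm with a two-finger parallel gripper is mounted at the origin on the work surface. World frame = base frame: x ahead of the robot, y to its left, z up, the work surface at z = 0. Lengths are in mm, angles in degrees, forces in N, time in s.
With the tool pointing down it reaches from about 300 to 850 mm from the base axis. Payload 4.2 kg.
Tool frame: the origin (TCP) lies at the very end of the fingers, on their centre line; the grasp point (between the pads) lies 19 mm behind it; z points along the fingers, y is the line along which they close (so a half turn about z gives the same grasp; the last joint's range is limited). The gripper opens to 91 mm and grips with 3 to 60 N. Pads are 32 mm wide; open, the fingers measure 118 mm over their backs; the gripper's body (76 mm by 178 mm) begins 60 mm behind the grasp point.
Start: joints at [-65.031, 18.312, 89.639, -0, 72.044, -1.146], TCP at [253.11, -516.315, 189.776] pointing down, gripper open.
Joint ranges: [-177.97, 177.97], [-48.28, 115.42], [12.27, 149.76], [-77.06, 257.06], [2.81, 150.46], [-146.56, 146.56]. Speed limits (degrees/s): [147.25, 147.25, 180, 180, 180, 180].

INTERFACE

Orientations are given as [roll, pitch, yaw] about the fixed x, y, z axes, in that order (R = Rz(yaw) Ry(pitch) Rx(roll)).
In Python, from workcell import * gives the robot as it stands.
- The arm moves only by the tool move_arm, never from a script. Its argument "motion" is a list of rows, each a list of 3 entries, a list of its own where there are three numbers: the finger opening in mm, from 0 to 91.2, then the shift along the world's x, y, z in units of 25 mm (1.0 is 25 mm), then the turn, a rotation vector about the world's x, y, z in units of 4 degrees (1.0 is 4 degrees). In form: [[grip, [x, y, z], [ax, ay, az]], ...]. A call has 1 to 20 rows; each row shifts and turns the commanded pose from where the row before left it; what a row does not reach is not made up. A row lasts 1/12 s, in which the tool goes at most 41.7 mm and 7.16 degrees, less where a joint would pass 70% of its speed; a pose out of reach is approached as far as the arm can. A call with a number of a shift or a turn outside -1 to 1 is refused whole. A call with a gripper value outside its range is refused whole. The fingers move at their own pace and stop on an object; "grip_force" is the grip in N (left out, the last holds). Time passes only in rows, so rows that do not move let the fingers close. It gives the time, the measured TCP pose, the force, the opening and the grip force at its end, in the units of the state.
- state(): the state, without advancing time (a new reading comes with each control period).
- grab_frame(name): name is "side" or "top"; returns the picture (480x640x3 uint8, blue, green, red); there is no depth.
- camera_info(name): a dict with "fx", "fy", "cx", "cy" (pixels), "k1" (the pictures are not rectified: a ray, as slopes to the right and down, at radius r is drawn at 1 + k1 r^2 times it, then the intrinsics apply), "rvec" (rotation vector, rad) and "tvec" (3), from world to camera coordinates, as OpenCV has them. Camera axes: x right, y down, z forward; pixel columns grow to the right and rows downward; lengths in mm; the calibration is good to about 2 mm. A picture is of the moment at which its call begins. camera_info takes no time and is no camera call.
- job_done(): hands the job in; it is judged then, once.
The state is a dict: "time_s": time; "qpos": joint angles; "qvel": joint speeds; "effort": joint torques, N m; "ee_pos": TCP position; "ee_rot": TCP orientation; "force": force on the tool from outside, world axes, zero at the start; "torque": the same for the moment, N m; "gripper_width": finger opening in mm; "gripper_force": force on a finger pad.
Only numpy, scipy, OpenCV 4.12 (cv2) and the standard library are available. Lean on these libraries where they do the work, as an engineer would, in place of code of your own. Each camera call takes 0.05 s, during which the arm holds its last target. There are 200 camera calls.

## Working session

There is one attempt and no reset: what is moved stays moved. The work goes in short steps, Python scripts to look and compute and a tool call to move; the robot and the scene stay as the last step left them, time stands still between calls to the robot, and variables do not carry over. Pictures are saved under pics/ and viewed, at most 13 in all, crops included, and the job is handed in when it is done.

Besides the shell and the picture viewer there is one more tool, called after "Emit:" as name([rows], argument=value, ...), one row to a line, values as JSON. move_arm: Moves the arm, as the interface text tells. Shifts and turns lie within -1 to 1; 1 stands for 25 mm of shift or 4 degrees of turn. Its arguments: {"type":"object","properties":{"motion":{"type":"array","items":{"type":"array"}},"grip_force":{"type":"number"}},"required":["motion"]}

```bash
mkdir -p pics
python3 - <<'E'
from workcell import *
import cv2
for n in("side","top"):
    cv2.imwrite(f"pics/{n}0.png",grab_frame(n)); print(n,camera_info(n))
print(state())
E
```

```text
side {'fx': 472.429577082622, 'fy': 472.429577082622, 'cx': 324.57774849976755, 'cy': 231.33499275268656, 'k1': 0.026482791315094054, 'rvec': array([ 0.91980489, -2.4226601 ,  1.17657418]), 'tvec': array([427.29121578, 400.77269096, 976.48001354])}
top {'fx': 495.8423102601005, 'fy': 495.8423102601005, 'cx': 316.4041225276443, 'cy': 236.92311208380124, 'k1': -0.014484563208864142, 'rvec': array([ 2.1572719 , -2.10228798,  0.20279679]), 'tvec': array([ -28.54068211,  631.5065818 , 1290.99191654])}
{'time_s': 0.1, 'qpos': array([-6.50318445e+01,  1.83460669e+01,  8.97000093e+01, -1.01327560e-03,
        7.20438863e+01, -1.14664891e+00]), 'qvel': array([-0.05038099, -0.07860919, -0.21918045, -0.05227098, -0.00531981,
        0.09567679]), 'effort': array([-2.45144938e-04, -4.13333917e+01, -2.32510632e+01,  7.28380610e-02,
        4.21962154e-02, -6.67155018e-05]), 'ee_pos': array([ 252.8771183 , -515.85512808,  189.01952609]), 'ee_rot': array([-1.79910036e+02, -8.37043568e-04,  2.61151168e+01]), 'force': array([ 0.44938198,  0.08652593, -0.38431025]), 'torque': array([ 0.01479216, -0.02608652,  0.03697158]), 'gripper_force': 0.0, 'gripper_width': 91.02786614944695}
```

View pics/side0.png

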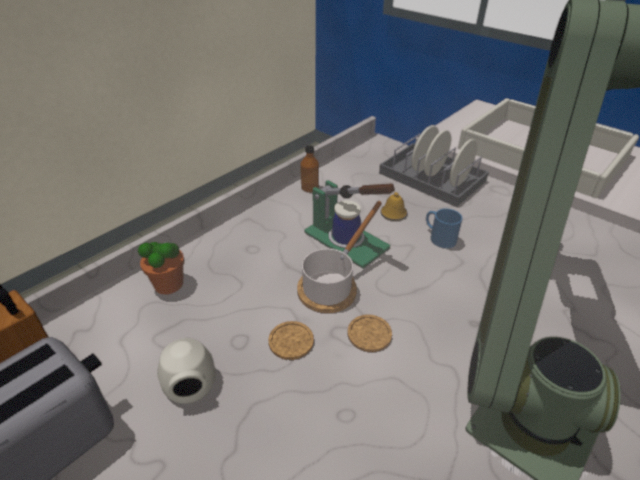

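View pics/top0.png

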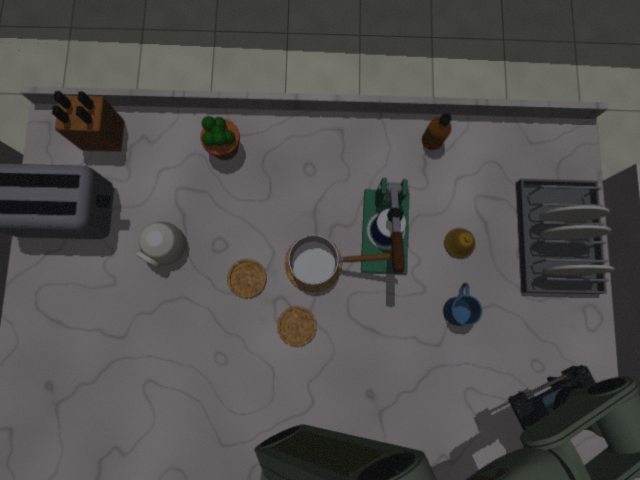

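The side view shows the pan on its trivet at (328,283), with its handle running to (379,206) under the grip at (376,188). The top view shows the pan at (315,265), the handle to (390,258), the grip at (397,252) and the press plate at (385,232). There are three trivet candidates in the top view: (315,275) under the pan, (247,279) and (297,326). The one under the pan is the largest and carries the pan, so I take that one. The enlarged crop should confirm it.

Run:
```python
import cv2,numpy as np
s=cv2.imread("pics/side0.png")[165:365,260:460]; t=cv2.imread("pics/top0.png")[165:365,220:420]
cv2.imwrite("pics/crop0.png",np.hstack([cv2.resize(i,(400,400),interpolation=cv2.INTER_CUBIC) for i in(s,t)]))
```

```text
(no output)
```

View pics/crop0.png

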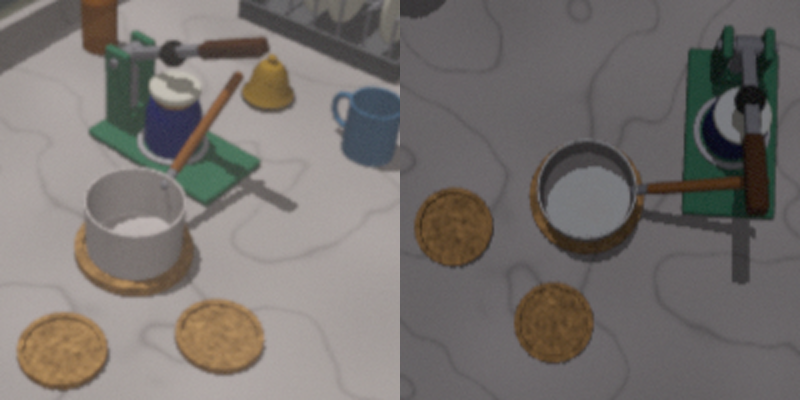

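The crop confirms it: the trivet under the pan is the big one, and the two free ones are smaller. Pixels I'll use, as side / top: grip front end (393,187) / (398,269), grip inner end (360,189) / (397,233), handle tip (379,203) in the side view only, since the grip hides it in the top view.

```bash
cat > h.py <<'E'
from workcell import *
import cv2,numpy as np
def ray(n,p):
    c=camera_info(n);K=np.array([[c["fx"],0,c["cx"]],[0,c["fy"],c["cy"]],[0,0,1]])
    u=cv2.undistortPoints(np.array([[p]],float),K,np.array([c["k1"],0,0,0.]))[0,0]
    R=cv2.Rodrigues(c["rvec"])[0];d=R.T@np.array([*u,1]);return -R.T@c["tvec"],d/np.linalg.norm(d)
def plane(n,p,z): o,d=ray(n,p);return (o+d*(z-o[2])/d[2]).round(1)
def tri(ps,pt):
    (a,u),(b,v)=ray("side",ps),ray("top",pt)
    t=np.linalg.lstsq(np.c_[u,-v],b-a,rcond=None)[0];p,q=a+t[0]*u,b+t[1]*v
    return ((p+q)/2).round(1),round(float(np.linalg.norm(p-q)),1)
E
python3 - <<'E'
from h import *
print("gripfront",tri((393,187.5),(398.5,269)))
print("gripback",tri((360.5,189),(396.5,233.5)))
print("panrim",tri((327.5,264.5),(314,259.5)))
print("clip",tri((344,256.5),(340,259.5)))
print("tip plane177 side",plane("side",(379,203),177))
for p in((365,189.5),(362,271.5),(407.5,273),(408.5,190)):print("base top",plane("top",p,15))
for p in((365,264),(389.5,245),(305,230)):print("base side",plane("side",p,15))
# trivet / small ones: cork masks
for n in("top","side"):
    h=cv2.cvtColor(cv2.imread(f"pics/{n}0.png"),cv2.COLOR_BGR2HSV)
    m=cv2.inRange(h,(8,90,60),(22,255,255));m=cv2.morphologyEx(m,cv2.MORPH_CLOSE,np.ones((5,5)))
    for c in cv2.findContours(m,0,1)[0]:
        if cv2.contourArea(c)>300:
            e=cv2.fitEllipse(cv2.convexHull(c));print(n,np.round(e[0],1),np.round(e[1],1),plane(n,e[0],18))
print("others mug,bell,bottle",plane("top",(462,310),92),plane("top",(460,242),84),plane("top",(437,132),100))
E
```

```text
gripfront (array([ 522.9, -202.5,  256.6]), 6.8)
gripback (array([ 619.1, -204.2,  207.8]), 2.6)
panrim (array([565. ,  -6.8,  97.9]), 1.3)
clip (array([568.5, -76.7,  77.5]), 1.4)
tip plane177 side [ 567.9 -221.3  177. ]
base top [ 781.5 -148.1   15. ]
base top [ 545.7 -141.4   15. ]
base top [ 544.8 -267.9   15. ]
base top [ 783.6 -272.8   15. ]
base side [ 546.6 -148.4   15. ]
base side [ 543.3 -263.5   15. ]
base side [ 777.7 -147.8   15. ]
top [296.4 325.8] [38.8 39.4] [392.9  35.6  18. ]
top [246.3 278.1] [38.1 38.7] [518.9 177.8  18. ]
top [459.5 241.7] [26.3 29.5] [ 636.3 -414.5   18. ]
top [ 83.6 111.1] [42.3 48.2] [996.5 680.   18. ]
side [290.8 339.9] [37.4 44.4] [513.9 183.4  18. ]
side [369.3 332.7] [35.8 43.7] [388.4  42.   18. ]
side [ 23.2 346.9] [ 48.9 114.3] [957.7 602.9  18. ]
side [326.2 289.5] [44.5 58. ] [560.3   2.6  18. ]
side [162.4 265.4] [43. 57.] [959.7 235.7  18. ]
side [373.7 238.3] [ 39.3 102.6] [ 594.9 -254.2   18. ]
side [309.2 172.4] [19.4 39.2] [ 993.2 -400.6   18. ]
others mug,bell,bottle [ 443.3 -394.    92. ] [ 623.7 -396.    84. ] [ 926.5 -336.4  100. ]
```

Measured, in world mm:
- Press origin ≈ (663,-207), yaw ≈ -1°.
- Grip line at y ≈ -204. Its ends fit the 0-rad geometry.
- Pan ≈ (564,-4), rim height 98 against 95 expected. The handle points along about -y.

Plan: straddle the handle 110 mm out, closing along x, and swing it about 70° towards -x.

Emit:
move_arm([
  [91,[0,0,0.9],[0,0,0]],
  [80,[0,0,0.9],[0,0,0]],
  [60,[0,0,0.9],[0,0,0]],
  [50,[0,0,0.9],[0,0,0]],
  [50,[0.7,0.95,0.9],[0,0,0.94]],
  [50,[0.74,0.95,0],[0,0,0.94]],
  [50,[0.74,0.95,0],[0,0,0.94]],
  [50,[0.74,0.95,0],[0,0,0.94]],
  [50,[0.74,0.95,0],[0,0,0.94]],
  [50,[0.74,0.95,0],[0,0,0.94]],
  [50,[0.74,0.95,0],[0,0,0.94]],
  [50,[0.74,0.95,0],[0,0,0.94]],
  [50,[0.74,0.95,0],[0,0,0.94]],
  [50,[0.74,0.95,0],[0,0,0.94]],
  [50,[0.74,0.95,0],[0,0,0.94]],
  [50,[0.74,0.95,0],[0,0,0.94]],
  [50,[0.74,0.95,0],[0,0,0.94]],
  [50,[0.74,0.95,0],[0,0,0.94]],
  [50,[0.74,0.95,0],[0,0,0.94]],
  [50,[0.74,0.95,0],[0,0,0.94]],
])

```text
time_s: 1.77
ee_pos: [548.6, -134.9, 301.8]
ee_rot: [-180.0, -0.0, 86.5]
force: [0.6, -1.2, -0.3]
gripper_width: 50.4
gripper_force: 0.0
```

Emit:
move_arm([
  [50,[0.75,0.9,0],[0,0,0.9]],
  [50,[0,0,-1],[0,0,0]],
  [50,[0,0,-1],[0,0,0]],
  [50,[0,0,-1],[0,0,0]],
  [50,[0,0,-1],[0,0,0]],
  [50,[0,0,-1],[0,0,0]],
  [50,[0,0,-1],[0,0,0]],
  [50,[0,0,-0.4],[0,0,0]],
  [50,[0,0,0],[0,0,0]],
])

```text
time_s: 2.52
ee_pos: [564.8, -113.4, 139.4]
ee_rot: [-179.6, -0.1, 89.9]
force: [-0.6, 0.4, -0.2]
gripper_width: 50.0
gripper_force: 0.0
```

Run:
```python
from h import *
a=grab_frame("side")[125:325,230:430];b=grab_frame("top")[165:365,220:420]
cv2.imwrite("pics/c1.png",np.hstack([cv2.resize(i,(400,400),interpolation=cv2.INTER_CUBIC) for i in(a,b)]))
```

```text
(no output)
```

View pics/c1.png

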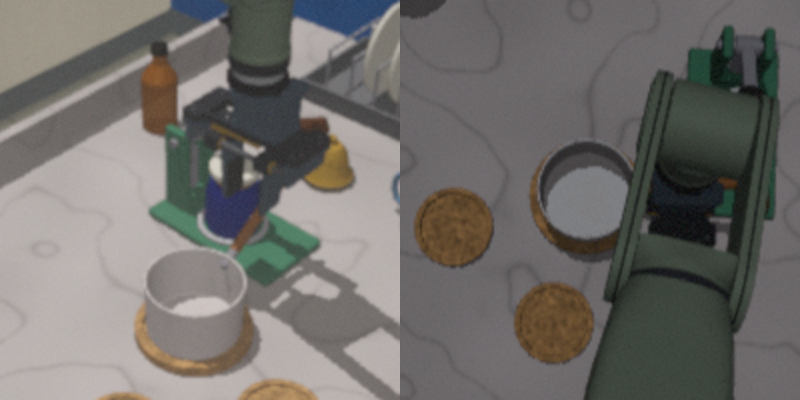

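Both fingers stand either side of the handle: left finger at crop (232,180), right at (265,195), handle passing between at (245,230). I'll descend.

Emit:
move_arm([
  [50,[0,0,-0.6],[0,0,0]],
  [50,[0,0,-0.6],[0,0,0]],
  [50,[0,0,-0.5],[0,0,0]],
  [50,[0,0,0],[0,0,0]],
])

```text
time_s: 2.95
ee_pos: [566.5, -113.8, 99.4]
ee_rot: [-179.9, -0.0, 89.9]
force: [0.5, 0.1, 0.0]
gripper_width: 49.8
gripper_force: 0.0
```

Emit:
move_arm([
  [50,[-0.304,0.011,0],[0,0,-1]],
  [50,[-0.302,0.032,0],[0,0,-1]],
  [50,[-0.299,0.053,0],[0,0,-1]],
  [50,[-0.295,0.074,0],[0,0,-1]],
  [50,[-0.289,0.094,0],[0,0,-1]],
  [50,[-0.282,0.114,0],[0,0,-1]],
  [50,[-0.273,0.133,0],[0,0,-1]],
  [50,[-0.263,0.152,0],[0,0,-1]],
  [50,[-0.252,0.17,0],[0,0,-1]],
  [50,[-0.24,0.187,0],[0,0,-1]],
  [50,[-0.226,0.203,0],[0,0,-1]],
  [50,[-0.211,0.219,0],[0,0,-1]],
  [50,[-0.195,0.233,0],[0,0,-1]],
  [50,[-0.179,0.246,0],[0,0,-1]],
  [50,[-0.161,0.258,0],[0,0,-1]],
  [50,[-0.143,0.268,0],[0,0,-1]],
  [50,[-0.124,0.278,0],[0,0,-1]],
  [50,[-0.104,0.286,0],[0,0,-1]],
  [50,[-0.084,0.292,0],[0,0,-1]],
  [50,[0,0,0],[0,0,0]],
])

```text
time_s: 4.62
ee_pos: [462.4, -30.5, 101.9]
ee_rot: [179.9, -0.2, 13.9]
force: [-0.2, 0.1, -0.6]
gripper_width: 49.9
gripper_force: 0.0
```

Emit:
move_arm([
  [50,[0.07,-0.25,0],[0,0,0]],
  [50,[0,0,0.5],[0,0,0]],
  [50,[0,0,1],[0,0,0]],
  [50,[0,0,1],[0,0,0]],
  [50,[0,0,1],[0,0,0]],
  [50,[0,0,1],[0,0,0]],
  [40,[0,0,1],[0,0,0]],
  [20,[0,0,1],[0,0,0]],
  [0,[0,0,1],[0,0,0]],
  [0,[0,0,0.5],[0,0,0]],
  [0,[0,0,0],[0,0,0]],
  [0,[0,0,0],[0,0,0]],
])

```text
time_s: 5.62
ee_pos: [463.4, -38.2, 300.5]
ee_rot: [179.9, -0.1, 13.9]
force: [0.6, 0.0, -1.2]
gripper_width: 13.1
gripper_force: 0.0
```

Run:
```python
from h import *
a=grab_frame("side")[165:365,260:460];b=grab_frame("top")[165:365,220:420]
cv2.imwrite("pics/c2.png",np.hstack([cv2.resize(i,(400,400),interpolation=cv2.INTER_CUBIC) for i in(a,b)]))
```

```text
(no output)
```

View pics/c2.png

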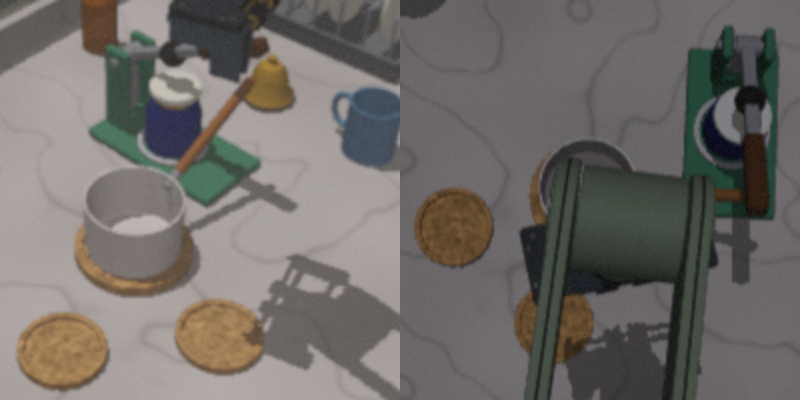

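The pan has hardly turned: the handle tip in the side view moved only from (379,203) to (385,207), and the top view still shows the handle under the grip at (385,261). The fingers must have slid over the handle. I'll measure the handle's line in 3D as the intersection of the two view planes.

Run:
```python
from h import *
def line(s1,s2,t1,t2):
    o,a=ray("side",s1);_,b=ray("side",s2);n1=np.cross(a,b)
    q,c=ray("top",t1);_,d=ray("top",t2);n2=np.cross(c,d)
    L=np.cross(n1,n2);L/=np.linalg.norm(L)
    p=np.linalg.lstsq(np.array([n1,n2,L]),np.array([n1@o,n2@q,0]),rcond=None)[0]
    for s in(s1,s2):
        o2,v=ray("side",s);t=np.linalg.lstsq(np.c_[v,-L],p-o2,rcond=None)[0];print((o2+v*t[0]).round(1))
    print("slope",np.degrees(np.arcsin(abs(L[2]))).round(1))
def hl(n,roi):
    im=cv2.imread(f"pics/{n}0.png");h=cv2.cvtColor(im,cv2.COLOR_BGR2HSV);x,y,X,Y=roi
    m=cv2.inRange(h,(3,90,90),(18,255,255))[y:Y,x:X];c=max(cv2.findContours(m,0,1)[0],key=cv2.contourArea)
    k=np.zeros_like(m);cv2.drawContours(k,[c],-1,1,-1)
    pt=np.argwhere(k)[:,::-1]+[x,y];vx,vy,cx,cy=cv2.fitLine(pt.astype(np.float32),2,0,.01,.01).ravel()
    u=(pt-[cx,cy])@[vx,vy];r=[(cx+vx*t,cy+vy*t) for t in(u.min(),u.max())];print(n,np.round(r,1),len(pt));return r
s=hl("side",(342,198,388,255));t=hl("top",(342,250,390,266))
line(*s,*t)
```

```text
side [[346.9 248.7]
 [379.  202. ]] 242Traceback (most recent call last):
  File "<stdin>", line 16, in <module>
  File "<stdin>", line 12, in hl
ValueError: max() iterable argument is empty
```

Run:
```python
from h import *
def pl(n,a,b): o,u=ray(n,a);_,v=ray(n,b);return o,np.cross(u,v)
def line(s1,s2,t1,t2):
    q,n2=pl("top",t1,t2)
    P=[]
    for s in(s1,s2): o,v=ray("side",s);P.append(o+v*(n2@(q-o))/(n2@v))
    d=P[1]-P[0];print(np.round(P,1),"len",np.linalg.norm(d).round(),"slope",np.degrees(np.arctan2(d[2],np.hypot(*d[:2]))).round(1),"yaw",np.degrees(np.arctan2(d[1],d[0])).round(1))
    c=np.array([564,-4]);
line((346.9,248.7),(379,202),(342,259.3),(389,256.8))   # before
line((350,251),(385,207),(378,261.5),(390,261))   # now
```

```text
[[ 567.3  -87.3   98.7]
 [ 566.6 -218.7  182.3]] len 156.0 slope 32.4 yaw -90.3
[[ 558.2  -89.3   94.7]
 [ 560.8 -242.7  155.7]] len 165.0 slope 21.7 yaw -89.0
```

Run:
```python
from h import *
c=camera_info("side");K=np.array([[c["fx"],0,c["cx"]],[0,c["fy"],c["cy"]],[0,0,1]])
pr=lambda p:cv2.projectPoints(np.array([p],float),c["rvec"],c["tvec"],K,np.array([c["k1"],0,0,0.]))[0][0,0]
R=cv2.Rodrigues(c["rvec"])[0];print("cam",-R.T@c["tvec"])
for d in((0,0),(31,0),(-31,0),(0,31),(0,-31)):
    print(d,((pr((565+d[0],-113+d[1],139))-[230,125])*2).round(),"h",((pr((566,-113,112))-[230,125])*2).round())
print("now tip",plane("side",(385,207),177), "clip before/now",plane("side",(344,256.5),90))
print(state()["ee_pos"],state()["gripper_width"],state()["qpos"])
```

```text
cam [ -8.5341866  677.07909694 915.53307635]
(0, 0) [249. 216.] h [247. 231.]
(31, 0) [231. 206.] h [247. 231.]
(-31, 0) [267. 226.] h [247. 231.]
(0, 31) [234. 227.] h [247. 231.]
(0, -31) [263. 205.] h [247. 231.]
now tip [ 544.9 -217.   177. ] clip before/now [559.2 -65.8  90. ]
[462.42660865 -37.85051323 298.78626876] 4.755666857796487 [-6.08942716e+00  5.12194238e+00  9.12173388e+01 -1.32067938e-02
  8.37671658e+01  7.00280112e+01]
```

Run:
```python
import cv2
cv2.imwrite("pics/c1b.png",cv2.resize(cv2.imread("pics/c1.png")[50:350,100:400],(800,600)[:1]*1+(800,) if 0 else (600,600),interpolation=cv2.INTER_CUBIC))
```

```text
(no output)
```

View pics/c1b.png

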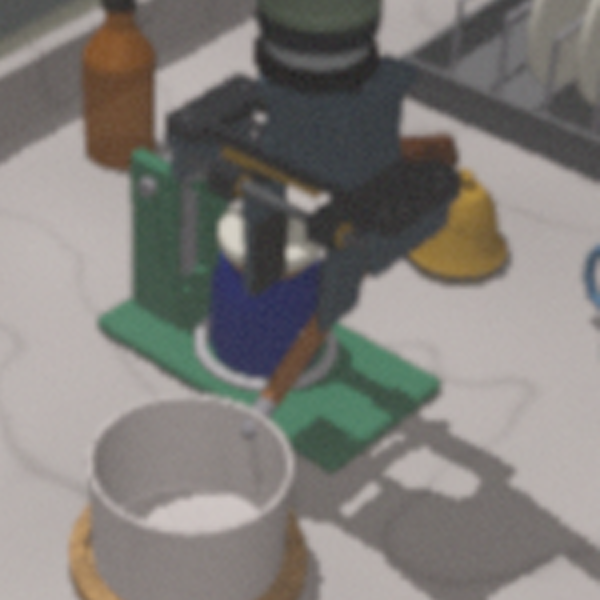

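The crop shows both fingertips 5–6 px higher than the TCP reading predicts, about 10 mm, so they rode over the handle. The handle now points at about -95° (tip near (545,-217)). I'll go back, straddle it and go about 20 mm lower, to TCP z ≈ 80.

Emit:
move_arm([
  [50,[0.21,-0.17,0],[0,0,1]],
  [50,[0.21,-0.17,0],[0,0,1]],
  [50,[0.21,-0.17,0],[0,0,1]],
  [50,[0.21,-0.17,0],[0,0,1]],
  [50,[0.21,-0.17,0],[0,0,1]],
  [50,[0.21,-0.17,0],[0,0,1]],
  [50,[0.21,-0.17,0],[0,0,1]],
  [50,[0.21,-0.17,0],[0,0,1]],
  [50,[0.21,-0.17,0],[0,0,1]],
  [50,[0.21,-0.17,0],[0,0,1]],
  [50,[0.21,-0.17,0],[0,0,1]],
  [50,[0.21,-0.17,0],[0,0,1]],
  [50,[0.21,-0.17,0],[0,0,1]],
  [50,[0.21,-0.17,0],[0,0,1]],
  [50,[0.21,-0.17,0],[0,0,1]],
  [50,[0.21,-0.17,0],[0,0,1]],
  [50,[0.21,-0.17,0],[0,0,1]],
  [50,[0.21,-0.17,0],[0,0,1]],
  [50,[0,0,0],[0,0,0]],
])

```text
time_s: 7.3
ee_pos: [557.6, -114.7, 297.8]
ee_rot: [-179.8, -0.0, 85.9]
force: [-0.2, -0.7, 0.2]
gripper_width: 49.8
gripper_force: 0.0
```

Emit:
move_arm([
  [50,[0,0,-1],[0,0,0]],
  [50,[0,0,-1],[0,0,0]],
  [50,[0,0,-1],[0,0,0]],
  [50,[0,0,-1],[0,0,0]],
  [50,[0,0,-1],[0,0,0]],
  [50,[0,0,-1],[0,0,0]],
  [50,[0,0,-0.6],[0,0,0]],
  [50,[0,0,-0.6],[0,0,0]],
  [50,[0,0,0],[0,0,0]],
])

```text
time_s: 8.05
ee_pos: [554.2, -113.2, 115.8]
ee_rot: [-179.5, -0.1, 85.8]
force: [-0.7, 0.2, 0.1]
gripper_width: 50.1
gripper_force: 0.0
```

Emit:
move_arm([
  [50,[0,0,-0.4],[0,0,0]],
  [50,[0,0,-0.5],[0,0,0]],
  [50,[0,0,-0.5],[0,0,0]],
  [50,[0,0,0],[0,0,0]],
  [50,[0,0,0],[0,0,0]],
])

```text
time_s: 8.47
ee_pos: [557.3, -113.9, 84.8]
ee_rot: [-180.0, -0.0, 85.9]
force: [-0.7, 0.3, 0.8]
gripper_width: 49.7
gripper_force: 0.0
```

Run:
```python
from h import *
a=grab_frame("side")[175:275,300:400]
cv2.imwrite("pics/c3.png",cv2.resize(a,(600,600),interpolation=cv2.INTER_CUBIC));print(state()["ee_pos"],state()["force"])
```

```text
[ 557.91986181 -114.08303232   85.46160735] [ 0.25815854 -0.90402851 -0.31138687]
```

View pics/c3.png

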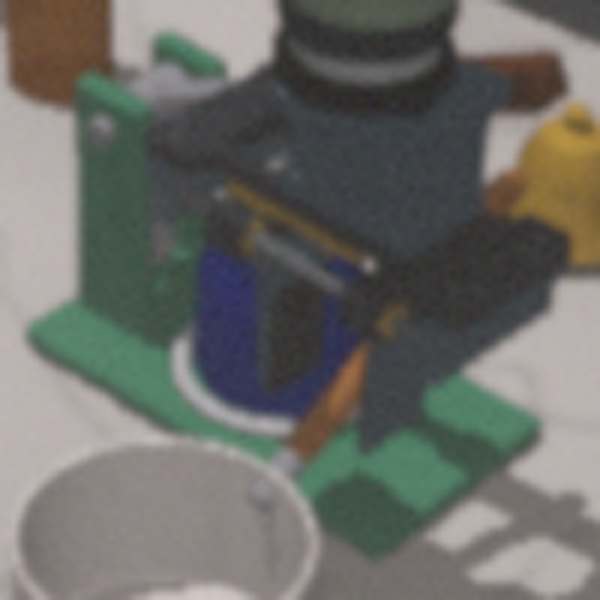

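The handle now passes between the fingers at crop (340,390), and both tips are below it, at (270,390) and (370,450). Now I'll swing it.

Emit:
move_arm([
  [50,[-0.302,0.037,0],[0,0,-1]],
  [50,[-0.298,0.058,0],[0,0,-1]],
  [50,[-0.294,0.079,0],[0,0,-1]],
  [50,[-0.287,0.099,0],[0,0,-1]],
  [50,[-0.28,0.119,0],[0,0,-1]],
  [50,[-0.271,0.138,0],[0,0,-1]],
  [50,[-0.261,0.157,0],[0,0,-1]],
])

```text
time_s: 9.1
ee_pos: [509.5, -97.6, 86.5]
ee_rot: [179.7, -0.1, 57.7]
force: [1.0, -2.2, 0.5]
gripper_width: 50.0
gripper_force: 0.8
```

Emit:
move_arm([
  [50,[-0.249,0.174,0],[0,0,-1]],
  [50,[-0.236,0.191,0],[0,0,-1]],
  [50,[-0.222,0.207,0],[0,0,-1]],
  [50,[-0.207,0.222,0],[0,0,-1]],
  [50,[-0.191,0.236,0],[0,0,-1]],
  [50,[-0.174,0.249,0],[0,0,-1]],
  [50,[-0.157,0.261,0],[0,0,-1]],
  [50,[-0.138,0.271,0],[0,0,-1]],
  [50,[-0.119,0.28,0],[0,0,-1]],
  [50,[-0.099,0.287,0],[0,0,-1]],
  [50,[-0.079,0.294,0],[0,0,-1]],
  [50,[0,0,0],[0,0,0]],
])

```text
time_s: 10.1
ee_pos: [461.9, -29.7, 86.3]
ee_rot: [179.9, -0.2, 13.9]
force: [0.3, -1.6, -0.5]
gripper_width: 50.3
gripper_force: 0.5
```

Run:
```python
from h import *
a=grab_frame("side")[165:365,260:460];b=grab_frame("top")[165:365,220:420]
cv2.imwrite("pics/c4.png",np.hstack([cv2.resize(i,(400,400),interpolation=cv2.INTER_CUBIC) for i in(a,b)]))
```

```text
(no output)
```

View pics/c4.png

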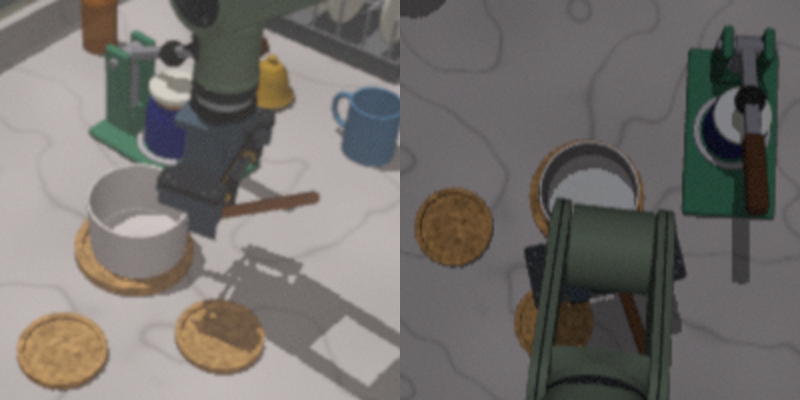

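The handle has swung round to the front: side tip at crop (317,197), and in the top view it runs from (625,300) to (645,350). The pan still sits in its trivet. I'll lift clear, close the fingers and go above the lever grip.

Emit:
move_arm([
  [50,[0.06,-0.22,0],[0,0,0]],
  [50,[0,0,0.6],[0,0,0]],
  [50,[0,0,1],[0,0,0]],
  [50,[0,0,1],[0,0,0]],
  [50,[0,0,1],[0,0,0]],
  [50,[0,0,1],[0,0,0]],
  [50,[0,0,1],[0,0,0]],
  [30,[0,0,1],[0,0,0]],
  [0,[0,0,1],[0,0,0]],
  [0,[0,0,1],[0,0,0]],
  [0,[0.44,-0.84,0],[0,0,-0.44]],
  [0,[0.44,-0.84,0],[0,0,-0.44]],
  [0,[0.44,-0.84,0],[0,0,-0.44]],
  [0,[0.44,-0.84,0],[0,0,-0.44]],
  [0,[0.44,-0.84,0],[0,0,-0.44]],
  [0,[0.44,-0.84,0],[0,0,-0.44]],
  [0,[0.44,-0.84,0],[0,0,-0.44]],
  [0,[0.44,-0.84,0],[0,0,-0.44]],
  [0,[0,0,0],[0,0,0]],
  [0,[0,0,0],[0,0,0]],
])

```text
time_s: 11.87
ee_pos: [550.3, -204.8, 298.8]
ee_rot: [-179.9, 0.1, -0.3]
force: [-0.3, -0.0, -0.2]
gripper_width: 0.4
gripper_force: 0.0
```

Run:
```python
from h import *
print(state()["ee_pos"])
a=grab_frame("side")[165:365,260:460];b=grab_frame("top")[165:365,220:420]
cv2.imwrite("pics/c5.png",np.hstack([cv2.resize(i,(400,400),interpolation=cv2.INTER_CUBIC) for i in(a,b)]))
print("tip",plane("side",(418.5,263.5),177))
```

```text
[ 550.29836903 -204.77632418  298.83863488]
tip [355.5 -84.6 177. ]
```

View pics/c5.png

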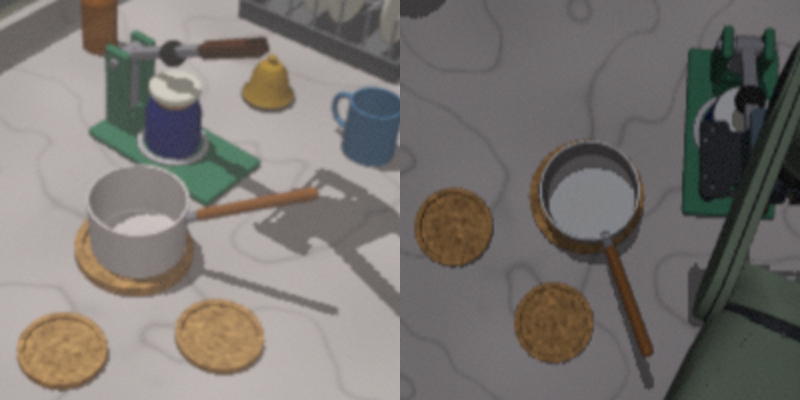

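The handle's tip is now at (355,-85), about 120 mm to the side of the lever line, and the pan sits centred in its trivet. The closed fingers are above the grip, so I'll press it down gradually.

Emit:
move_arm([
  [0,[0,0,-0.4],[0,0,0]],
  [0,[0,0,-0.4],[0,0,0]],
  [0,[0,0,-0.4],[0,0,0]],
  [0,[0,0,-0.3],[0,0,0]],
  [0,[0,0,-0.3],[0,0,0]],
  [0,[0,0,-0.3],[0,0,0]],
  [0,[0,0,-0.3],[0,0,0]],
  [0,[0,0,-0.3],[0,0,0]],
  [0,[0,0,-0.3],[0,0,0]],
  [0,[0,0,-0.3],[0,0,0]],
  [0,[0,0,-0.3],[0,0,0]],
  [0,[0,0,-0.3],[0,0,0]],
  [0,[0,0,-0.3],[0,0,0]],
  [0,[0,0,-0.3],[0,0,0]],
  [0,[0,0,-0.3],[0,0,0]],
  [0,[0,0,0],[0,0,0]],
], grip_force=20)

```text
time_s: 13.3
ee_pos: [549.9, -203.5, 178.0]
ee_rot: [-180.0, 0.1, -0.2]
force: [0.7, 0.8, 1.3]
gripper_width: 0.2
gripper_force: 1.0
```

Emit:
move_arm([
  [0,[0,0,-0.3],[0,0,0]],
  [0,[0,0,-0.3],[0,0,0]],
  [0,[0,0,-0.2],[0,0,0]],
  [0,[0,0,-0.2],[0,0,0]],
  [0,[0,0,-0.2],[0,0,0]],
  [0,[0,0,-0.2],[0,0,0]],
  [0,[0,0,0],[0,0,0]],
])

```text
time_s: 13.88
ee_pos: [549.1, -203.4, 144.0]
ee_rot: [-180.0, 0.2, -0.2]
force: [-1.9, -0.3, 4.8]
gripper_width: 0.7
gripper_force: 2.0
```

Emit:
move_arm([
  [0,[0,0,0],[0,0,0]],
])

```text
time_s: 13.97
ee_pos: [549.8, -203.4, 144.4]
ee_rot: [-180.0, 0.1, -0.2]
force: [-2.1, 0.6, 3.2]
gripper_width: 0.3
gripper_force: 1.7
```

Emit:
move_arm([
  [0,[0,0,-0.15],[0,0,0]],
  [0,[0,0,-0.15],[0,0,0]],
  [0,[0,0,0],[0,0,0]],
])

```text
time_s: 14.22
ee_pos: [549.5, -203.5, 137.0]
ee_rot: [180.0, 0.1, -0.2]
force: [-4.5, 0.4, 6.4]
gripper_width: 0.6
gripper_force: 2.9
```

Emit:
move_arm([
  [0,[0,0,-0.15],[0,0,0]],
  [0,[0,0,-0.1],[0,0,0]],
  [0,[0,0,0],[0,0,0]],
])

```text
time_s: 14.47
ee_pos: [549.4, -203.5, 130.8]
ee_rot: [180.0, 0.1, -0.2]
force: [-4.1, -0.5, 6.4]
gripper_width: 0.6
gripper_force: 2.9
```

Emit:
move_arm([
  [0,[0,0,-0.12],[0,0,0]],
  [0,[0,0,-0.12],[0,0,0]],
  [0,[0,0,0],[0,0,0]],
])

```text
time_s: 14.72
ee_pos: [549.2, -203.6, 124.9]
ee_rot: [180.0, 0.1, -0.2]
force: [-3.7, -0.9, 6.0]
gripper_width: 0.4
gripper_force: 3.2
```

Run:
```python
from h import *
a=grab_frame("side")[165:265,300:400]
cv2.imwrite("pics/c6.png",cv2.resize(a,(600,600),interpolation=cv2.INTER_CUBIC));print(state()["ee_pos"],state()["force"])
```

```text
[ 549.2070966  -203.57999445  125.00242126] [-4.36871528 -0.06286434  6.24723883]
```

View pics/c6.png

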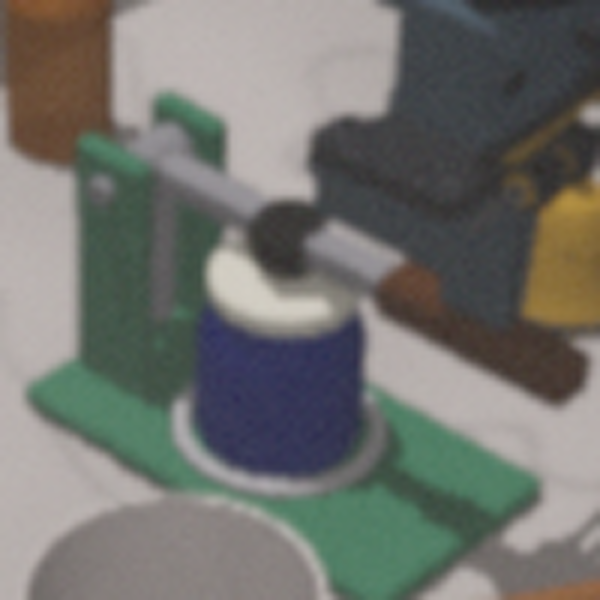

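Run:
```python
from h import *
f=lambda p:(lambda o,d:(o+d*((-204-o[1])/d[1])).round(1))(*ray("side",p))
g=lambda x,y:(300+x/6,165+y/6)
for p in((565,380),(395,290),(405,262)):
    q=f(g(*p));print(q,"ang below level",np.arctan2(135-q[2],753-q[0]).round(3))
print(f((393.5,187.5)),f((360.5,189)))
```

```text
[ 500.7 -204.   134.8] ang below level 0.001
[ 596.4 -204.   137.5] ang below level -0.016
[ 592.2 -204.   155.5] ang below level -0.127
[ 518.4 -204.   257.4] [ 620.6 -204.   207.5]
```

Run:
```python
from h import *
for Y in(-190,-204):
  for p in((525,325),(440,300)):
    o,d=ray("side",(300+p[0]/6,165+p[1]/6));print(Y,(o+d*((Y-o[1])/d[1])).round(1))
print(state()["torque"],state()["effort"])
```

```text
-190 [ 516.3 -190.   165.5]
-190 [ 561.9 -190.   156.5]
-204 [ 524.7 -204.   153.4]
-204 [ 571.1 -204.   144.3]
[-0.05903411  0.97768969  0.01935678] [ 1.11992106e+00 -3.97439432e+01 -2.19352877e+01  6.81536794e-01
 -1.54230896e+00  4.42596487e-03]
```

The lever now looks level (0.47 ± 0.015 rad), with the black knob on the lid at (290,240). The force shows no stop yet, so I'll press further until it does.

Emit:
move_arm([
  [0,[0,0,-0.12],[0,0,0]],
  [0,[0,0,-0.12],[0,0,0]],
  [0,[0,0,0],[0,0,0]],
])

```text
time_s: 15.02
ee_pos: [549.3, -203.6, 121.6]
ee_rot: [180.0, 0.1, -0.2]
force: [-8.8, 0.8, 18.6]
gripper_width: 0.3
gripper_force: 9.2
```

Emit:
move_arm([
  [0,[0,0,-0.12],[0,0,0]],
  [0,[0,0,-0.12],[0,0,0]],
  [0,[0,0,0],[0,0,0]],
  [0,[0,0,0],[0,0,0]],
])

```text
time_s: 15.35
ee_pos: [549.3, -203.7, 120.2]
ee_rot: [179.9, -0.1, -0.2]
force: [-16.6, 4.4, 40.5]
gripper_width: 0.3
gripper_force: 20.3
```

The force jumped to 40 N, so this is the bottom stop and the lid is home. Now I'll let it rise slowly with the fingers staying on the grip.

Emit:
move_arm([
  [0,[0,0,0.12],[0,0,0]],
  [0,[0,0,0.12],[0,0,0]],
  [0,[0,0,0.15],[0,0,0]],
  [0,[0,0,0.15],[0,0,0]],
  [0,[0,0,0.15],[0,0,0]],
  [0,[0,0,0.15],[0,0,0]],
  [0,[0,0,0.2],[0,0,0]],
  [0,[0,0,0.2],[0,0,0]],
  [0,[0,0,0.2],[0,0,0]],
  [0,[0,0,0.2],[0,0,0]],
  [0,[0,0,0.2],[0,0,0]],
  [0,[0,0,0.2],[0,0,0]],
  [0,[0,0,0.2],[0,0,0]],
  [0,[0,0,0.2],[0,0,0]],
  [0,[0,0,0.2],[0,0,0]],
  [0,[0,0,0.2],[0,0,0]],
  [0,[0,0,0.2],[0,0,0]],
  [0,[0,0,0.2],[0,0,0]],
  [0,[0,0,0.2],[0,0,0]],
  [0,[0,0,0.2],[0,0,0]],
])

```text
time_s: 17.02
ee_pos: [550.1, -203.5, 204.3]
ee_rot: [-180.0, 0.0, -0.2]
force: [1.5, -0.0, 0.2]
gripper_width: 0.6
gripper_force: 0.6
```

Emit:
move_arm([
  [0,[0,0,0.2],[0,0,0]],
  [0,[0,0,0.2],[0,0,0]],
  [0,[0,0,0.2],[0,0,0]],
  [0,[0,0,0.2],[0,0,0]],
  [0,[0,0,0.2],[0,0,0]],
  [0,[0,0,0.2],[0,0,0]],
  [0,[0,0,0.2],[0,0,0]],
  [0,[0,0,0.2],[0,0,0]],
  [0,[0,0,0.2],[0,0,0]],
  [0,[0,0,0.2],[0,0,0]],
  [0,[0,0,0.2],[0,0,0]],
  [0,[0,0,0.2],[0,0,0]],
  [0,[0,0,0.3],[0,0,0]],
  [0,[0,0,0.3],[0,0,0]],
  [0,[0,0,0.5],[0,0,0]],
  [0,[0,0,1],[0,0,0]],
  [0,[0,0,1],[0,0,0]],
  [0,[0,0,0],[0,0,0]],
])

```text
time_s: 18.52
ee_pos: [552.2, -204.2, 347.5]
ee_rot: [179.8, -0.5, -0.2]
force: [-0.1, -0.1, 0.8]
gripper_width: 0.5
gripper_force: 0.0
```

Run:
```python
from h import *
a=grab_frame("side")[165:365,260:460];b=grab_frame("top")[165:365,220:420]
cv2.imwrite("pics/c7.png",np.hstack([cv2.resize(i,(400,400),interpolation=cv2.INTER_CUBIC) for i in(a,b)]))
```

```text
(no output)
```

View pics/c7.png

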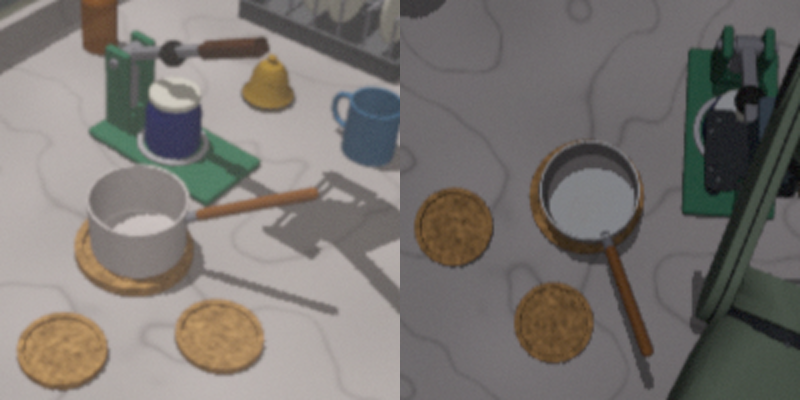

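The lever is back at its top stop, with the grip end at (267,45) as at the start. The lid has gone from crop row 87 to 95, so it sits lower on the jar. The jar and pan are upright, the handle is clear and the robot touches nothing, so I'm handing in.

```bash
python3 -c "
from workcell import *
print(job_done())"
```

```text
the job is handed in; nothing more can be done
None
```

I handed the job in without seeing a verdict: the pan handle is about 120 mm to the side of the lever, the jar's lid was pressed down to the lever's bottom stop, and the lever was let up slowly under the fingers to its top stop.

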